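# Load the music drive into the dock past its sprung dust flap

### The job

Take the slim drive out of the wooden stand and load it into the drive dock: push the dock's sprung dust flap open with the foot of the drive and, holding it open, slide the drive down past it, feel along the well for the connector hidden below, and press the drive fully home on it. Then let go and leave it standing there; do not force it where it catches, and do not disturb the thick drive, the jar, the stylus gauge or the adapter.

Things in the scene. Friction and masses are not known exactly. Their poses are not given: they have to be found in the camera images.
- drive: slim drive to load: aluminium slab 9.5 mm thick (x), 70 wide (y), 100 tall (z), about 0.1 kg, upright in an outer bay of the stand, connector end down. Origin: centre of its foot. Its foot is flat but for the socket: recess 8 mm deep, y -7 to +31 mm, x from the open -x face to +1.75 mm. It stands the way round in which it goes into the dock (its -x to the dock's -x)
- drive_top (a point): centre of the drive's top edge, 100 mm above its foot. Grasp the drive from above across its thickness, about 20 to 30 mm below this point; the metal bears a firm grip (110 N)
- stand: fixed wooden stand, base 120 (x) x 80 x 8 mm; the drives stand on the base's top. Three bays, 15 mm wide, at x = -42, 0, +42 mm between ribs that reach 36 mm above the console. One outer bay holds the slim drive, the other the thick drive; the middle one is empty. Origin: centre of its underside
- dock: fixed drive dock, rigid black plastic, 90 (x) x 150 (y) x 62 mm high, front to -x. Origin: centre of its underside, on the console. Well in its top: x -12 to +6 mm, y -52 to +52 mm; rim bevelled 4 mm at 45 deg at the front and both ends. Flap and leaf spring clamp a loaded drive with contact forces of 15 to 25 N in all; 60 N in all between drive and dock counts as forcing it
- dock_wall (a point): on the dock's front guide wall, the upright -x side of the well (x = -12 mm), at mid-length, 40 mm above the console. The drive's -x face slides down this wall
- dock_slot (a point): middle of the mouth of the narrow slot, 34 mm above the console, axes as the dock's: below it a rear guide (45 deg bevel from 34 to 30 mm height) narrows the well to x = -12 to -0.5 mm of the dock. A brass leaf spring, 50 mm wide, at the middle of that guide grips the last 4 mm of the drive's travel
- seat (a point): middle of the seat face on which the drive's foot rests when home, 22 mm above the console, under the drive's centre when that is against the wall (x = -7.25 mm of the dock), axes as the dock's. Sliding down takes up to 15 N, depending on friction, in the leaf spring; home is felt as a hard stop with a further rise: 10 N above the sliding drag is enough
- tongue_zone (a point): where the connector tongue is to be felt for, 29 mm above the console (its top, 7 mm above the seat), at mid-length of the well. Tongue: 3 mm thick, 34 mm long, fits the socket with 2 mm play either way in y. It is clamped on a rail along y (do not push it), not measured, out of sight: a drive that mates stands 0 to 15 mm from the well's middle, to +y or -y. Missed, the foot stands on the tongue
- flap (a joint): dust flap angle, rad: 0 closed (level), grows as it is pushed down into the well. 2 mm plastic, 17 mm long (x), 103 wide, top face 57 mm above the console; hinge at the rear (dock x = +6 mm), free edge in front. Spring 0.034 N m closed + 0.04 N m/rad, always closing. Leans on the loaded drive at 0.9 to 1.1 rad, pushing it to the front wall with some 4 N
- thick_drive: bystander: thicker, taller aluminium drive in the other outer bay of the stand, 13 mm x 76 mm x 112 mm tall. Origin: centre of its underside
- jar: bystander: glass jar with steel flip-top lid, diameter 76 mm, 98 mm tall, standing on a 6 mm ceramic coaster. Origin: centre of its underside
- gauge: bystander: steel stylus gauge, 85 x 22 x 24 mm high, lying on the console between dock and stand. Origin: centre of its underside
- adapter: bystander: white plastic record adapter, disc of 38 mm diameter, 9 mm high, lying on the console. Origin: centre of its underside
There are look-alikes about, which are no part of the job. What is meant by the dock is not turquoise, and is the larger of those in its own colour. Of the things that look like the stand, the larger one is meant.

How it is judged:
By the outcome, as a careful person would: the job done as asked, in the order asked, and still so for the second after the job is handed in, with the robot touching nothing.
It also fails if it takes over 72 s, if anything falls off the work surface, if the arm or the gripper's body presses on something with over 40 N, if the wrist force passes 120 N, or if a joint passes its speed limit or range.

### The arm

A 6-joint arm with a two-finger parallel gripper is mounted at the origin on the work surface. World frame = base frame: x ahead of the robot, y to its left, z up, the work surface at z = 0. Lengths are in m, angles in rad, forces in N, time in s.
With the tool pointing down it reaches from about 0.325 to 0.875 m from the base axis. Payload 4.4 kg.
Tool frame: the origin (TCP) lies at the very end of the fingers, on their centre line; the grasp point (between the pads) lies 19 mm behind it; z points along the fingers, y is the line along which they close (so a half turn about z gives the same grasp; the last joint's range is limited). The gripper opens to 85 mm and grips with 20 to 120 N. Pads are 22 mm wide; open, the fingers measure 114 mm over their backs; the gripper's body (76 mm by 85 mm) begins 54 mm behind the grasp point. The pads swing forward as they close: fully open they stand 13 mm farther back than shut.
Start: joints at [1.093, 0.207, 1.542, -0, 1.393, -0.15], TCP at [0.185, 0.545, 0.231] pointing down, gripper open.
Joint ranges: [-2.73, 2.73], [-0.86, 2.22], [0.23, 2.46], [-1.11, 4.25], [0.08, 2.63], [-2.82, 2.82]. Speed limits (rad/s): [2.79, 2.79, 3.14, 3.14, 3.14, 3.14].

### API

Orientations are given as a rotation vector (axis times angle).
In Python, from rig import state, grab_frame, get_calibration, close_job gives the robot as it stands.
- The arm moves only by the shell command python3 -m jog 'ROWS'. ROWS is text: rows parted by semicolons, each of 5 numbers parted by spaces: the finger opening in cm, from 0 to 8.54, then the shift along the tool's x, y, z in cm, then the turn about the tool's z in degrees. In form: claw x y z yaw; .... A call has 1 to 8 rows; each row shifts and turns the commanded pose from where the row before left it, along the tool's axes as they then stand; what a row does not reach is not made up. A row lasts 1/8 s, in which the tool goes at most 62.5 mm and 10.7 degrees, less where a joint would pass 70% of its speed; a pose out of reach is approached as far as the arm can. A call is refused whole if a number of a shift passes 6.25 or a number of a turn 10.7, either way. A call with a gripper value outside its range is refused whole. The fingers move at their own pace and stop on an object; the grip force is fixed at half the most. Time passes only in rows, so rows that do not move let the fingers close. It gives the time, the measured TCP pose, the force, the opening and the grip force at its end, in the units of the state.
- state(): the state, without advancing time (a new reading comes with each control period).
- grab_frame(name): name is "scene" or "side" or "wrist"; returns (picture, depth): 480x640x3 uint8, blue, green, red; 480x640 float32, m along the optical axis (not along the pixel's ray), 0 where there is no reading.
- get_calibration(name): a dict with "intrinsics" (3x3 intrinsics, pixels), "origin" and "attitude" of the camera in the world. Camera axes: x right, y down, z forward; pixel columns grow to the right and rows downward; lengths in m; the calibration is good to about 2 mm. The wrist camera is an equidistant fisheye: a pixel r from the principal point sees the ray r / f radians off the axis. A picture is of the moment at which its call begins: read the wrist's pose just before it. get_calibration takes no time and is no camera call; for the wrist camera it gives the pose at the moment of the call.
- close_job(): hands the job in; it is judged then, once.
The state is a dict: "t": time; "q": joint angles; "joint_vel": joint speeds; "effort": joint torques, N m; "position": TCP position; "tool_rot": TCP orientation; "force": force on the tool from outside, world axes, zero at the start; "ft_torque": the same for the moment, N m; "finger_gap": opening from 0.0 (shut) to 1.0 (fully open); "grasp_force": force on a finger pad.
Only numpy, scipy, OpenCV 4.12 (cv2) and the standard library are available. Lean on these libraries where they do the work, as an engineer would, in place of code of your own. Each camera call takes 0.05 s, during which the arm holds its last target. There are 200 camera calls.

## Working session

There is one attempt and no reset: what is moved stays moved. The work goes in short steps, Python scripts to look and compute and a shell command to move; the robot and the scene stay as the last step left them, time stands still between calls to the robot, and variables do not carry over. Pictures are saved under pics/ and viewed, at most 10 in all, crops included, and the job is handed in when it is done.

```bash
mkdir -p pics; ls
cat > h.py <<'E'
import numpy as np, cv2
from rig import state, grab_frame, get_calibration
from scipy.spatial.transform import Rotation as R
def att(c):
    a=np.array(c["attitude"],float)
    return a if a.shape==(3,3) else R.from_rotvec(a).as_matrix()
def pts(depth,c):
    K=np.array(c["intrinsics"]);v,u=np.mgrid[0:480,0:640]
    P=np.stack([(u-K[0,2])/K[0,0]*depth,(v-K[1,2])/K[1,1]*depth,depth],-1)
    return P@att(c).T+np.array(c["origin"])
E
python3 - <<'E'
from h import *
print(state())
for n in ["scene","side","wrist"]:
    c=get_calibration(n);print(n,c)
    p,d=grab_frame(n);cv2.imwrite(f"pics/{n}0.png",p);np.savez(f"{n}0.npz",p=p,d=d,K=c["intrinsics"],o=c["origin"],a=att(c))
E
```

```text
pics
{'t': 0.0, 'q': array([ 1.09351973e+00,  2.07450130e-01,  1.54295873e+00,  8.31019261e-07,
        1.39349319e+00, -1.50505842e-01]), 'joint_vel': array([ 1.12923385e-03,  1.05197182e-03, -6.40671384e-04, -5.61602032e-04,
       -5.65123438e-05,  1.04041658e-03]), 'effort': array([ 1.44254136e-03, -3.83049738e+01, -2.91589236e+01, -5.61274351e-05,
        1.08595518e-02, -1.52330483e-05]), 'position': array([0.1842292 , 0.54388871, 0.23010639]), 'tool_rot': array([-0.51089346, -3.09904756,  0.00344916]), 'force': array([-0.57490448, -0.36858319, -0.29049004]), 'ft_torque': array([ 0.00294641, -0.00317038,  0.0028338 ]), 'grasp_force': 0.0, 'finger_gap': 0.9957908686985846}
scene {'intrinsics': array([[591.72384958,   0.        , 315.92755611],
       [  0.        , 591.72384958, 244.49787104],
       [  0.        ,   0.        ,   1.        ]]), 'origin': array([ 1.1004823 , -0.7785052 ,  0.94272549]), 'attitude': array([-2.20408947, -0.61692974,  0.31101644])}
side {'intrinsics': array([[480.35356984,   0.        , 319.18108941],
       [  0.        , 480.35356984, 237.76901586],
       [  0.        ,   0.        ,   1.        ]]), 'origin': array([0.34698507, 0.72593172, 0.77731581]), 'attitude': array([-0.49894568,  2.75468207, -1.14584712])}
wrist {'intrinsics': array([[371.64829954,   0.        , 320.3971713 ],
       [  0.        , 371.64829954, 250.03010881],
       [  0.        ,   0.        ,   1.        ]]), 'origin': array([0.1041167 , 0.57048006, 0.37232062]), 'attitude': array([2.32106472, 1.66548504, 0.27752628])}
```

View pics/scene0.png

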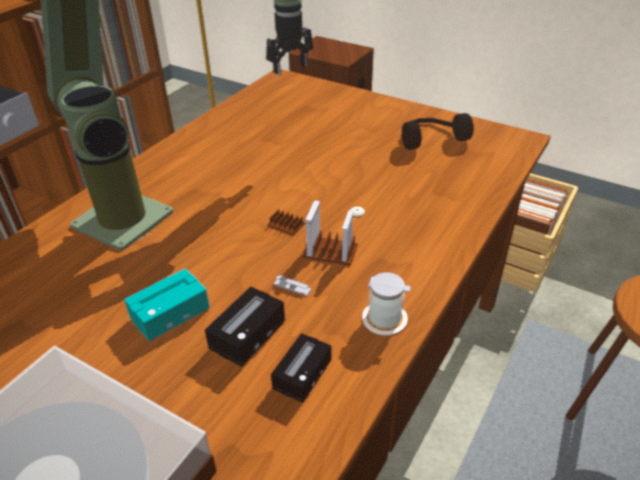

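View pics/side0.png

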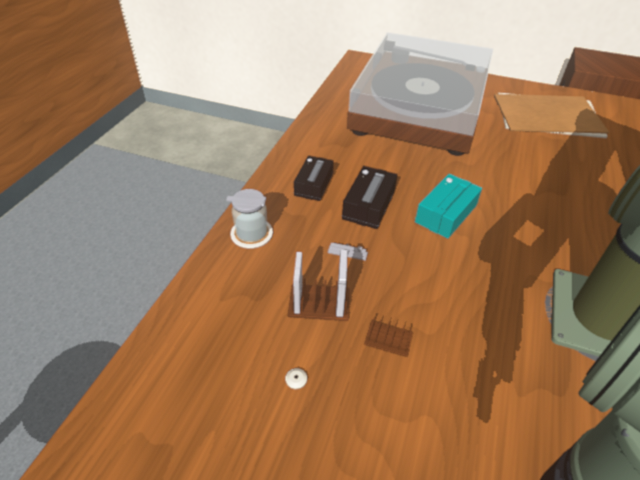

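Scene view: the dock candidates are turquoise (166,303), large black (246,325) and small black (302,367), so the large black one is meant. The stand candidates are large (331,245), holding drives, and small (286,222), so the large one is meant. Next I'll measure with depth and make one enlarged crop to confirm.

```bash
cat > m.py <<'E'
from h import *
def cloud(n):
    z=np.load(n+"0.npz");c=dict(intrinsics=z["K"],origin=z["o"],attitude=z["a"])
    return z["p"],z["d"],pts(z["d"],c)
def rect(P,u=None):
    r=cv2.minAreaRect((P[:,:2]*1000).astype(np.float32));return np.round(r[0],1),np.round(r[1],1),round(r[2],1)
if __name__=="__main__":
  for n,(db,sb) in dict(scene=((200,280,290,365),(300,195,362,270)),side=((335,160,402,230),(285,240,356,325))).items():
    p,d,W=cloud(n); M=d>0
    def sel(b,lo,hi):
        m=np.zeros_like(M);m[b[1]:b[3],b[0]:b[2]]=1
        return m&M&(W[...,2]>lo)&(W[...,2]<hi)
    dm=sel(db,0.055,0.075);print(n,"dock top z",np.median(W[dm][:,2]),dm.sum(),rect(W[dm]))
    dm=sel(db,0.01,0.08)&(p.max(-1)<70);print(" dock black",rect(W[dm]))
    sm=sel(sb,0.05,0.2);sat=p.max(-1).astype(int)-p.min(-1);sm&=sat<60
    k,l,st,ce=cv2.connectedComponentsWithStats(sm.astype(np.uint8))
    for i in range(1,k):
        if st[i,4]>30:
            Q=W[l==i];print(" drive",ce[i].round(),st[i,4],"zmax",np.percentile(Q[:,2],[50,95,99]).round(4),rect(Q),"top",rect(Q[Q[:,2]>np.percentile(Q[:,2],95)-.006]))
  A=cv2.resize(cloud("scene")[0][180:380,190:410],None,fx=2.7,fy=2.7,interpolation=cv2.INTER_CUBIC)[:, :]
  cv2.imwrite("pics/crop1.png",A)
E
python3 m.py
```

```text
scene dock top z 0.06038507411805316 2448 (array([ 480.6, -157.1]), array([152.6, 186.3]), 88.1)
 dock black (array([ 576.8, -162.3]), array([154.4, 183.5]), 89.0)
 drive [312. 221.] 402 zmax [0.0965 0.1199 0.1216] (array([498.9, 150.1]), array([14.2, 86.2]), 15.5) top (array([498.7, 151.2]), array([13.9, 84. ]), 16.1)
 drive [347. 228.] 249 zmax [0.0918 0.1084 0.1101] (array([578.5, 174.7]), array([11. , 79.4]), 18.5) top (array([578.6, 175.6]), array([10.4, 77.9]), 19.8)
side dock top z 0.06211223686314882 1608 (array([ 524.7, -154.1]), array([154.7,  90.4]), 87.9)
 dock black (array([ 523.3, -151.8]), array([152.1,  88. ]), 88.0)
 drive [342. 276.] 397 zmax [0.1188 0.1219 0.1225] (array([496.9, 152.9]), array([13.4, 78.8]), 16.4) top (array([496.9, 152.9]), array([13. , 78.8]), 16.1)
 drive [298. 276.] 313 zmax [0.1059 0.1101 0.111 ] (array([577. , 177.9]), array([ 9.9, 71.6]), 17.3) top (array([577.1, 177.7]), array([ 9.7, 71.1]), 17.3)
```

View pics/crop1.png

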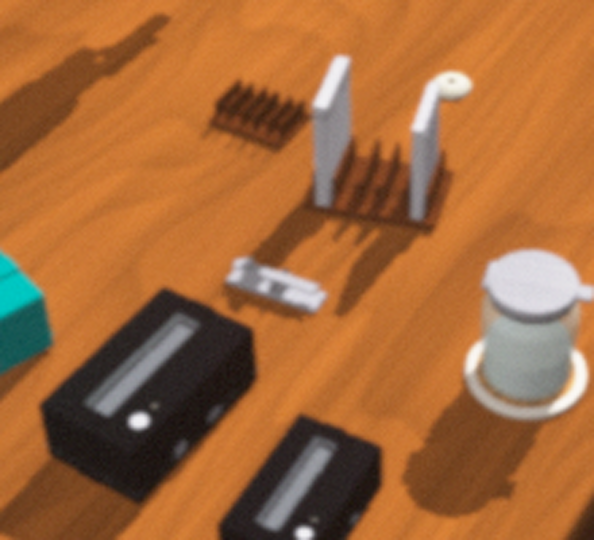

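The crop confirms the large black dock, with its grey flap, a white knob and button marks on the world +x side, and the large stand. The slim drive is the shorter, thinner one (scene 347,228; z top 0.11) and the thick one is at (312,221). Next I'll work out which side of the dock is its front, from where the flap sits.

```bash
cat > m2.py <<'E'
from m import *
from h import *
def plane(n,uv,z):
    q=np.load(n+"0.npz");r=np.c_[(uv[:,0]-q["K"][0,2])/q["K"][0,0],(uv[:,1]-q["K"][1,2])/q["K"][1,1],np.ones(len(uv))]@q["a"].T
    return q["o"]+r*((z-q["o"][2])/r[:,2])[:,None]
for n,b in dict(scene=(200,280,290,365),side=(335,160,402,230)).items():
    p,d,W=cloud(n);mx=p.max(-1);g=((mx>75)&(mx.astype(int)-p.min(-1)<40));m=np.zeros_like(g);m[b[1]:b[3],b[0]:b[2]]=1
    k,l,st,ce=cv2.connectedComponentsWithStats((g&m).astype(np.uint8))
    i=1+np.argmax(st[1:,4]);v,u=np.where(l==i);Q=plane(n,np.c_[u,v],.057);print(n,"flap",st[i],rect(Q))
    # white knob
    for j in range(1,k):
        if j!=i and st[j,4]>3: print("  other",ce[j].round(),st[j,4],plane(n,ce[j][None],.062).round(3))
    t=m.astype(bool)&(d>0)&(abs(W[...,2]-np.median(W[m.astype(bool)&(W[...,2]>.055)&(W[...,2]<.07)][:,2]))<.0035)&((mx<70)|(l==i))
    k,l2,st,_=cv2.connectedComponentsWithStats(t.astype(np.uint8));i=1+np.argmax(st[1:,4]);v,u=np.where(l2==i);print("  top by ray",rect(plane(n,np.c_[u,v],.062)),"by depth",rect(W[l2==i]))
E
python3 m2.py
```

```text
scene flap [222 296  41  38 508] (array([ 519.5, -154.7]), array([114.1,  25.8]), 88.4)
  other [283. 284.] 120 [[ 0.543 -0.043  0.062]]
  other [206. 302.] 25 [[ 0.437 -0.17   0.062]]
  other [246. 330.] 4 [[ 0.555 -0.188  0.062]]
  other [241. 336.] 58 [[ 0.555 -0.206  0.062]]
  other [256. 346.] 6 [[ 0.596 -0.211  0.062]]
  top by ray (array([ 531.3, -162. ]), array([150.6,  88.3]), 88.0) by depth (array([ 529. , -159.6]), array([150.6,  88. ]), 88.7)
side flap [362 172  23  31 314] (array([ 521.5, -162.4]), array([118.1,  24.1]), 87.6)
  other [365. 172.] 41 [[ 0.554 -0.204  0.062]]
  top by ray (array([ 522.9, -150.5]), array([150.1,  87.8]), 88.0) by depth (array([ 523.1, -152.5]), array([150.7,  87.1]), 87.8)
```

```bash
python3 -m jog '8.5 -4.9 -2.2 0 0;8.5 -4.9 -2.2 0 0;8.5 -4.9 -2.2 0 0;8.5 -4.9 -2.2 0 0;8.5 -4.9 -2.2 0 0;8.5 -4.9 -2.2 0 0;8.5 -4.9 -2.2 0 0;8.5 -4.9 -2.2 0 0' && python3 -m jog '8.5 -4.9 -2.2 0 0;8.5 -4.9 -2.2 0 0;8.5 0 0 0 9;8.5 0 0 0 9;8.5 0 0 0 9;8.5 0 0 0 9;8.5 0 0 0 9;8.5 0 0 0 9' && python3 -m jog '8.5 0 0 0 0;8.5 0 0 0 0;8.5 0 0 0 0'
python3 - <<'E'
from h import *
s=state();M=R.from_rotvec(s["tool_rot"]).as_matrix();print(s["t"],s["position"],M[:,1],s["q"])
c=get_calibration("wrist");print(c["origin"],att(c)[:,2]);p,d=grab_frame("wrist");cv2.imwrite("pics/w1.png",p);np.savez("w1.npz",p=p,d=d,K=c["intrinsics"],o=c["origin"],a=att(c))
E
```

```text
t: 1.15
position: [0.5002, 0.2506, 0.231]
tool_rot: [-0.511, -3.099, -0.0]
force: [0.7, 0.7, -0.3]
finger_gap: 0.998
grasp_force: 0.0
t: 2.15
position: [0.5777, 0.1789, 0.2307]
tool_rot: [-1.869, -2.525, 0.001]
force: [0.6, -0.1, 0.6]
finger_gap: 0.991
grasp_force: 0.0
t: 2.52
position: [0.578, 0.1789, 0.2312]
tool_rot: [-1.861, -2.531, 0.0]
force: [1.0, -0.4, -0.7]
finger_gap: 0.994
grasp_force: 0.0
2.525 [0.57796384 0.17889351 0.23119137] [ 9.54544959e-01  2.98066902e-01 -2.10028090e-04] [ 1.57198375e-01  2.69744735e-01  1.46431953e+00  2.07273816e-05
  1.40774365e+00 -1.45471854e-01]
[0.55253925 0.2587063  0.37325703] [ 0.09748177 -0.31231808 -0.94496282]
```

View pics/w1.png

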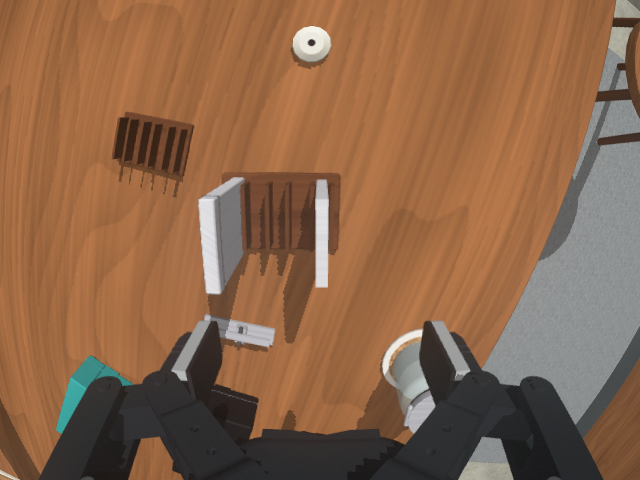

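Wrist view: the slim drive's top edge runs from (321,181) to (322,287), the thick drive is at (208,245), and the jar (410,370) and gauge (240,331) are clear of it. Now I'll measure the drive top with fisheye rays.

```bash
cat >> h.py <<'E'
def fray(uv,K,a):
    x=(uv-K[[0,1],[2,2]])/K[0,0];r=np.linalg.norm(x,axis=1);r[r==0]=1e-9
    return np.c_[x/r[:,None]*np.sin(r)[:,None],np.cos(r)]@a.T
def fplane(uv,z,q):
    r=fray(np.asarray(uv,float),q["K"],q["a"]);return q["o"]+r*((z-q["o"][2])/r[:,2])[:,None]
def fpts(q):  # depth along optical axis -> world
    v,u=np.mgrid[0:480,0:640];r=fray(np.c_[u.ravel(),v.ravel()].astype(float),q["K"],np.eye(3))
    P=r/r[:,2:]*q["d"].ravel()[:,None];return (P@q["a"].T+q["o"]).reshape(480,640,3)
def rect(P):
    r=cv2.minAreaRect((P[:,:2]*1000).astype(np.float32));return np.round(r[0],1),np.round(r[1],1),round(r[2],1)
E
python3 - <<'E'
from h import *
q=np.load("w1.npz");p=q["p"];W=fpts(q);hsv=cv2.cvtColor(p,cv2.COLOR_BGR2HSV)
for nm,b,z in (("slim",(305,170,345,300),.108),("thick",(190,165,250,300),.12),("adapter",(285,20,340,70),.009)):
    m=np.zeros((480,640),bool);m[b[1]:b[3],b[0]:b[2]]=1;m&=(hsv[...,1]<60)
    k,l,st,ce=cv2.connectedComponentsWithStats(m.astype(np.uint8));i=1+np.argmax(st[1:,4]);mm=l==i
    Z=W[mm][:,2];print(nm,st[i],"z",np.nanpercentile(Z,[5,50,95]).round(4))
    t=mm&(W[...,2]>np.percentile(Z,90)-.006);v,u=np.where(t)
    print("  ray",rect(fplane(np.c_[u,v],z,q)),"depth",rect(W[t]))
E
```

```text
slim [ 315  179   14  109 1415] z [0.0251 0.1072 0.1085]
  ray (array([578. , 179.5]), array([ 9.6, 78.7]), 17.1) depth (array([571.6, 200.3]), array([  9.7, 122.8]), 17.2)
thick [ 198  177   46  118 3970] z [0.0363 0.1052 0.1201]
  ray (array([505.1, 160.8]), array([28.9, 88.4]), 16.2) depth (array([509.8, 191.2]), array([152.4,  47.9]), 75.1)
adapter [ 292   26   39   36 1089] z [0.004  0.0075 0.0096]
  ray (array([519.7, 335. ]), array([35.4, 36.1]), 17.3) depth (array([528.8, 304.7]), array([ 35.9, 101.8]), 17.0)
```

```bash
python3 -m jog '8.5 -0.1 -0.1 5.5 0;8.5 0 0 5.5 0;8.5 0 0 4 0;8.5 0 0 1.5 0;8.5 0 0 0 0;8.5 0 0 0 0' && python3 -m jog '4 0 0 0 0;3 0 0 0 0;2 0 0 0 0;1.5 0 0 0 0;0 0 0 0 0;0 0 0 0 0;0 0 0 0 0;0 0 0 0 0' && python3 -m jog '0 0 0 0 0;0 0 0 0 0;0 0 0 0 0;0 0 0 0 0'
```

```text
t: 3.32
position: [0.5794, 0.178, 0.0687]
tool_rot: [1.86, 2.528, 0.005]
force: [-0.4, -0.2, -0.3]
finger_gap: 0.993
grasp_force: 0.0
t: 4.32
position: [0.5773, 0.1777, 0.0664]
tool_rot: [-1.862, -2.53, 0.0]
force: [-0.4, -1.0, 1.6]
finger_gap: 0.102
grasp_force: 59.0
t: 4.82
position: [0.5774, 0.1776, 0.0663]
tool_rot: [-1.863, -2.53, 0.0]
force: [-1.5, -0.7, 2.8]
finger_gap: 0.102
grasp_force: 59.2
```

```bash
python3 -m jog '0 0 0 -1 0;0 0 0 -2 0;0 0 0 -4 0;0 0 0 -4 0;0 0 0 -4 0;0 0 0 0 0;0 0 0 0 0'
python3 - <<'E'
from m import *
p,d,W=cloud("scene")
for u,v in ((57,349),(207,437),(120,385),(196,455)): print(W[v,u].round(3))
p,d,W=cloud("side")
for u,v in ((400,140),(470,148),(352,120),(352,95)): print(W[v,u].round(3))
E
```

```text
t: 5.7
position: [0.5767, 0.1775, 0.2161]
tool_rot: [-1.862, -2.529, 0.001]
force: [-1.0, 0.4, -1.8]
finger_gap: 0.107
grasp_force: 59.1
[ 0.343 -0.448  0.14 ]
[ 0.61  -0.388 -0.   ]
[ 0.495 -0.445  0.138]
[ 0.675 -0.468  0.114]
[ 0.52  -0.468  0.   ]
[ 0.325 -0.444  0.037]
[ 0.659 -0.438  0.051]
[ 0.665 -0.441  0.126]
```

```bash
python3 -m jog '0 0 0 0 9.6;0 0 0 0 9.6;0 -5.6 -0.4 0 0;0 -5.6 -0.4 0 0;0 -5.6 -0.4 0 0;0 -5.6 -0.4 0 0;0 -5.6 -0.4 0 0;0 -5.6 -0.4 0 0' && python3 -m jog '0 -5.6 -0.4 0 0;0 -5.6 -0.4 0 0;0 0 0 0 0;0 0 0 0 0;0 0 0 0 0'
python3 - <<'E'
from h import *
s=state();M=R.from_rotvec(s["tool_rot"]).as_matrix();print(s["t"],s["position"],M[:,1],s["q"])
c=get_calibration("wrist");print(c["origin"],att(c)[:,2]);p,d=grab_frame("wrist");cv2.imwrite("pics/w2.png",p);np.savez("w2.npz",p=p,d=d,K=c["intrinsics"],o=c["origin"],a=att(c))
E
```

```text
t: 6.7
position: [0.5402, -0.1584, 0.2138]
tool_rot: [-2.255, -2.181, 0.002]
force: [1.1, 0.0, -1.7]
finger_gap: 0.106
grasp_force: 59.1
t: 7.32
position: [0.53, -0.2673, 0.2152]
tool_rot: [-2.255, -2.184, 0.0]
force: [1.0, 0.3, -0.4]
finger_gap: 0.106
grasp_force: 59.1
7.325 [ 0.53004396 -0.26729691  0.21522171] [ 0.99948867 -0.03192173 -0.00184241] [-6.12967968e-01  2.60094702e-01  1.51005647e+00  3.19732327e-04
  1.37385152e+00 -5.81102243e-01]
[ 0.53272354 -0.18394077  0.35743579] [-0.01202568 -0.32550749 -0.94546299]
```

View pics/w2.png

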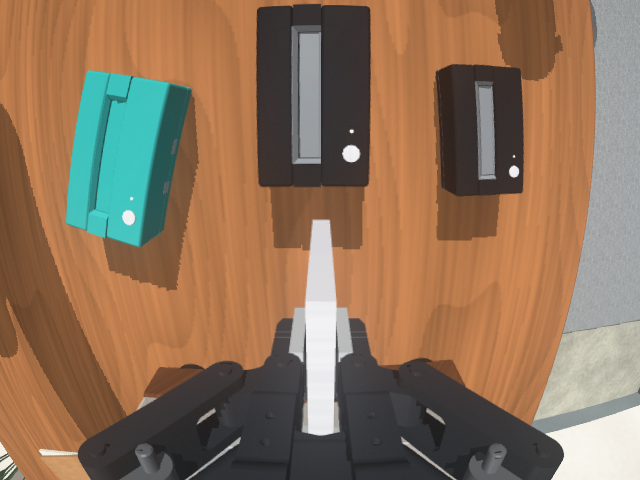

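Wrist view: the large black dock's top spans about (257,7)–(370,186). The flap is at (300–321, 31–163), with the bevel on its left and ends and the hinge edge at right. So the front is at image left, world -x, and the dock's yaw is about -2°. The held drive is at (320,220–430).

Run:
```python
from h import *
q=np.load("w2.npz");p=q["p"];g=p.max(-1).astype(int);hsv=cv2.cvtColor(p,cv2.COLOR_BGR2HSV)
# sub-pixel edges: row/col profiles, strongest gradient near guess
gf=cv2.GaussianBlur(cv2.cvtColor(p,cv2.COLOR_BGR2GRAY),(0,0),.8).astype(float)
gx=np.abs(cv2.Sobel(gf,cv2.CV_64F,1,0));gy=np.abs(cv2.Sobel(gf,cv2.CV_64F,0,1))
def vert(name,c,w,rows,z):
    L=[]
    for r in rows:
        a=gx[r,c-w:c+w+1];i=a.argmax();L.append((c-w+(a*(np.arange(len(a)))*(np.arange(len(a))>=i-1)*(np.arange(len(a))<=i+1)).sum()/a[max(0,i-1):i+2].sum(),r))
    P=fplane(np.array(L),z,q)[:,:2]*1000;f=np.polyfit(P[:,1],P[:,0],1);f=np.polyfit(*(P[np.abs(np.polyval(f,P[:,1])-P[:,0])<1.0].T[::-1]),1)
    print(name,"x at y=-155:",np.polyval(f,-155).round(2),"yaw",(-np.degrees(np.arctan(f[0]))).round(2),"n",len(P),"px",np.mean(L,0).round(1));return f
def hor(name,r,w,cols,z):
    L=[]
    for c in cols:
        a=gy[r-w:r+w+1,c];L.append((c,r-w+a.argmax()))
    P=fplane(np.array(L,float),z,q)[:,:2]*1000;print(name,"y",np.median(P[:,1]).round(2),"at x",P[:,0].mean().round(1),"px",np.median(L,0))
R1=range(20,175,3);R2=range(40,155,3)
vert("dock left",258,5,R1,.062);vert("dock right",369,5,R1,.062)
vert("bevel outer -16@62",292,3,R2,.062);vert("bevel inner/flap edge -12@58",300,3,R2,.058);vert("hinge rim +6@62",321,3,R2,.062)
hor("dock far",7,5,range(270,285,2),.062);hor("dock near",186,5,range(270,350,4),.062)
hor("well near bevel outer -56@62",164,4,range(303,319),.062);hor("well far",26,6,range(303,319),.062)
print("row profile",gf[100,286:328].round().astype(int));print("col",gf[150:192,310].round().astype(int));print("colfar",gf[15:45,310].round().astype(int))
W=fpts(q);print(W[100,275],W[100,340],W[100,310],W[150,310])
# held drive: top edges
for r in (320,360,400): print(r,gf[r,290:352].round().astype(int))
```

```text
dock left x at y=-155: 482.69 yaw -1.82 n 52 px [256.4  96.5]
dock right x at y=-155: 571.76 yaw -1.77 n 52 px [369.8  96.5]
bevel outer -16@62 x at y=-155: 510.19 yaw -1.96 n 39 px [291.  97.]
bevel inner/flap edge -12@58 x at y=-155: 516.52 yaw -1.76 n 39 px [299.4  97. ]
hinge rim +6@62 x at y=-155: 532.95 yaw -1.82 n 39 px [320.2  97. ]
dock far y -82.21 at x 501.3 px [277.   6.]
dock near y -231.63 at x 520.7 px [308. 186.]
well near bevel outer -56@62 y -212.58 at x 523.4 px [310.5 163. ]
well far y -106.7 at x 527.0 px [310.5  32. ]
row profile [ 52  52  52  51  60  88 110 116 115 114 112  97  79  99 138 156 159 159
 159 158 158 158 158 158 159 159 159 158 158 158 158 157 152 145 120  69
  48  48  50  52  52  53]
col [155 156 156 156 155 154 146 130 138 158 166 165 154 118  68  51  51  51
  51  51  51  51  51  51  51  51  51  51  52  52  52  52  51  51  51  54
  64  80  91  93  94  94]
colfar [ 51  51  51  51  51  51  52  52  52  59  77  90  93  93  93  90  85  91
 116 148 161 162 162 163 163 162 162 162 162 162]
[ 0.49737312 -0.16087652  0.06100192] [ 0.548019   -0.16306342  
[... 158 characters left out ...]
33 241
 242 243 243 242 242 242 242 242 242 242 242 242 242 242 242 242 242 242
 242 242 242 242 242 242 242 242 240 229 207 192 188 188 188 188 188 188
 188 188 187 177 146 107  84  78]
360 [ 63  62  65  69  71  72  72  72  76  95 137 178 180 140 100 108 169 220
 238 242 242 242 242 242 242 242 242 242 242 242 242 242 242 242 242 242
 242 242 242 242 242 241 241 236 214 161 109 111 150 172 139  98  79  74
  74  73  73  73  73  73  72  71]
400 [ 64  65  65  65  64  59  55  53  54  55  58  58  60  71  88 100 121 170
 218 234 235 235 235 236 236 236 235 235 236 236 236 236 235 235 235 236
 235 235 235 236 235 235 232 203 131  86  76  73  69  65  63  60  59  57
  56  58  62  65  66  66  66  66]
```

Run:
```python
from h import *
q=np.load("w2.npz");p=q["p"];gf=cv2.cvtColor(p,cv2.COLOR_BGR2GRAY).astype(float)
tcp=np.array([.53004,-.2673,.2152]);zt=.2152-.0663+.108
for r in (216,218,220,222,225,235,250,270,290,298,300,302,304,306,310): print(r,gf[r,300:342:1].astype(int).tolist() if r in(225,250,290) else gf[r,320].astype(int))
# top face edges by rows
for r in (315,325,335):
    a=np.gradient(cv2.GaussianBlur(gf,(0,0),.8)[r]);l=300+a[300:312].argmax();rr=328+a[328:345].argmin()
    P=fplane([[l,r],[rr,r]],zt,q)*1000;print("top",r,l,rr,P[:,:2].round(1).tolist(),"mid-tcp",(P.mean(0)-tcp*1000).round(1))
for r in (240,260):
    a=np.gradient(cv2.GaussianBlur(gf,(0,0),.8)[r]);print("face",r,[i for i in range(295,345) if abs(a[i])>12])
for z,r in ((zt,303),(zt-.1,219)): print("y end",(fplane([[320.5,r]],z,q)[0]-tcp).round(4))
```

```text
216 101
218 102
220 197
222 219
225 [102, 101, 101, 102, 103, 105, 107, 106, 106, 104, 103, 129, 175, 216, 216, 217, 216, 216, 216, 217, 216, 216, 217, 216, 215, 216, 217, 215, 217, 217, 136, 98, 98, 99, 98, 97, 97, 98, 98, 97, 97, 96]
235 217
250 [152, 151, 137, 129, 128, 130, 132, 134, 134, 163, 198, 217, 217, 217, 218, 218, 217, 217, 218, 217, 217, 217, 216, 218, 217, 217, 217, 217, 217, 217, 218, 206, 175, 146, 148, 146, 144, 143, 143, 144, 142, 143]
270 219
290 [148, 148, 146, 147, 147, 158, 202, 218, 220, 220, 220, 221, 220, 220, 220, 220, 220, 220, 220, 220, 220, 220, 220, 220, 220, 220, 221, 220, 220, 220, 220, 220, 220, 220, 215, 195, 143, 143, 142, 142, 140, 139]
298 220
300 220
302 237
304 238
306 238
310 238
top 315 305 336 [[526.0, -239.6], [535.6, -239.9]] mid-tcp [ 0.8 27.6 41.7]
top 325 306 335 [[526.2, -243.2], [535.2, -243.4]] mid-tcp [ 0.7 24.  41.7]
top 335 306 335 [[526.0, -246.9], [535.2, -247.1]] mid-tcp [ 0.5 20.3 41.7]
face 240 [309, 310, 311, 330, 331, 332]
face 260 [308, 309, 332, 333, 334]
y end [0.0009 0.0318 0.0417]
y end [ 0.0008  0.0326 -0.0583]
```

```bash
python3 -m jog '0 5.6 -0.64 0 0;0 5.6 -0.63 0 0;0 0 0 3 0;0 0 0 3 0;0 0 0 2 0;0 0 0 0.6 0;0 0 0 0 0;0 0 0 0 0'
python3 - <<'E'
from h import *
s=state();M=R.from_rotvec(s["tool_rot"]).as_matrix();print(s["position"],M[:,1],s["force"],s["ft_torque"])
c=get_calibration("wrist");p,d=grab_frame("wrist");cv2.imwrite("pics/w3.png",p[150:450,160:480]);np.savez("w3.npz",p=p,d=d,K=c["intrinsics"],o=c["origin"],a=att(c))
i=cv2.resize(p[120:420,180:460],None,fx=2,fy=2);cv2.imwrite("pics/w3.png",i)
E
```

```text
t: 8.38
position: [0.5224, -0.1569, 0.1316]
tool_rot: [2.256, 2.183, 0.001]
force: [-0.1, 0.5, -0.9]
finger_gap: 0.102
grasp_force: 59.0
[ 0.52237598 -0.15686292  0.13159972] [ 0.99944764 -0.03315626  0.00225289] [-0.05027016  0.47106068 -0.89553574] [ 0.00859755 -0.01635912 -0.04160813]
```

View pics/w3.png

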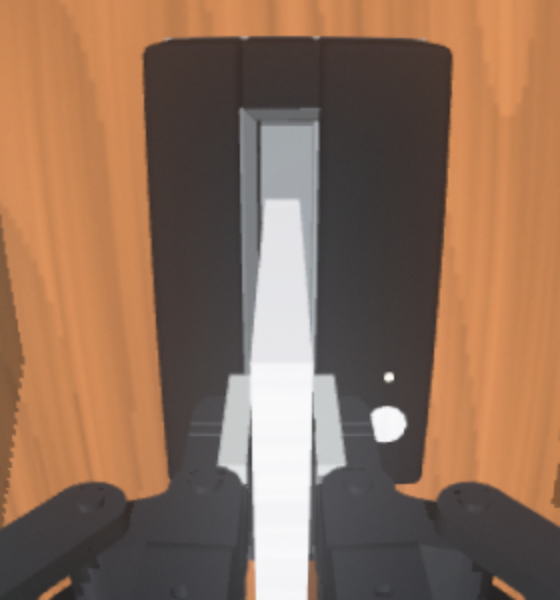

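The foot (crop 264–300, row 200) is over the flap, just right of the inner bevel edge (260). I'll put numbers on that.

Run:
```python
from h import *
q=np.load("w3.npz");gf=cv2.GaussianBlur(cv2.cvtColor(q["p"],cv2.COLOR_BGR2GRAY),(0,0),.7).astype(float)
s=state();print(s["position"],s["q"][5]);zf=s["position"][2]-.0663+.008
for r in (190,200,210,216,224,228): print(r,gf[r,298:345].astype(int).tolist())
print(gf[160:235,321].astype(int).tolist())
for r in (222,): print("foot",zf,fplane([[312,r],[330.3,r],[321,220]],zf,q).round(4).tolist())
for u,z in ((300.2,.062),(309.5,.058),(339.3,.062)): print(u,fplane([[u,200]],z,q).round(4).tolist())
```

```text
[ 0.52234818 -0.15696849  0.13159296] -0.41719407332988456
190 [56, 79, 121, 135, 129, 126, 126, 126, 125, 116, 89, 82, 122, 158, 166, 167, 167, 168, 168, 167, 167, 167, 167, 167, 167, 167, 168, 168, 167, 168, 168, 167, 167, 168, 167, 168, 167, 162, 156, 162, 155, 108, 62, 52, 53, 54, 55]
200 [53, 69, 118, 134, 130, 126, 126, 125, 125, 118, 94, 82, 120, 158, 168, 168, 168, 168, 168, 168, 168, 168, 168, 168, 168, 168, 168, 168, 168, 168, 168, 167, 167, 167, 167, 167, 166, 162, 157, 159, 138, 95, 60, 53, 54, 55, 56]
210 [54, 66, 105, 129, 130, 127, 126, 126, 126, 119, 93, 82, 122, 159, 168, 168, 167, 167, 167, 168, 167, 167, 167, 167, 167, 167, 167, 167, 167, 167, 167, 167, 167, 167, 167, 167, 166, 162, 157, 160, 139, 97, 62, 55, 56, 57, 58]
216 [56, 68, 107, 129, 131, 127, 126, 126, 126, 119, 93, 83, 122, 158, 167, 167, 167, 167, 167, 167, 167, 167, 167, 168, 168, 167, 167, 167, 168, 167, 167, 167, 167, 167, 167, 167, 167, 163, 158, 157, 125, 83, 59, 56, 57, 57, 58]
224 [57, 64, 94, 125, 132, 128, 126, 126, 126, 123, 105, 88, 112, 163, 205, 224, 227, 227, 227, 227, 227, 227, 227, 227,
[... 202 characters left out ...]
27, 227, 227, 227, 227, 227, 227, 227, 227, 227, 227, 227, 227, 220, 198, 177, 169, 167, 167, 164, 161, 160, 129, 86, 61, 58, 58, 59, 60]
[57, 56, 56, 56, 56, 56, 56, 56, 55, 55, 55, 56, 57, 64, 81, 98, 104, 105, 104, 104, 109, 118, 133, 158, 167, 167, 167, 167, 167, 167, 167, 168, 167, 168, 168, 168, 168, 168, 168, 168, 168, 167, 168, 168, 167, 167, 167, 167, 167, 167, 167, 167, 167, 167, 168, 168, 168, 168, 173, 194, 217, 227, 229, 229, 227, 227, 227, 227, 227, 227, 227, 227, 228, 228, 228]
foot 0.07329296255600437 [[0.5186, -0.126, 0.0733], [0.5288, -0.1263, 0.0733], [0.5237, -0.125, 0.0733]]
300.2 [[0.512, -0.1155, 0.062]]
309.5 [[0.5172, -0.1165, 0.058]]
339.3 [[0.5346, -0.1163, 0.062]]
```

```bash
python3 -m jog '0 0.3 -0.18 0 0;0 0 0 0.6 0;0 0 0 0.5 0;0 0 0 0.4 0;0 0 0 0 0' && python3 -m jog '0 0 0 0.4 0;0 0 0 0.4 0;0 0 0 0 0' &&  python3 -m jog '0 0 0 0.4 0;0 0 0 0.4 0;0 0 0 0 0'
```

```text
t: 9.05
position: [0.52, -0.1537, 0.1154]
tool_rot: [2.258, 2.183, 0.0]
force: [-0.7, 0.8, -1.7]
finger_gap: 0.101
grasp_force: 59.2
t: 9.43
position: [0.5201, -0.1539, 0.1078]
tool_rot: [2.257, 2.183, -0.0]
force: [-0.6, 0.4, 3.7]
finger_gap: 0.098
grasp_force: 60.0
t: 9.8
position: [0.52, -0.1538, 0.099]
tool_rot: [2.258, 2.183, 0.0]
force: [0.7, 0.4, -0.0]
finger_gap: 0.104
grasp_force: 59.5
```

```bash
python3 -m jog '0 0 0 0.3 0;0 0 0 0.3 0;0 0 0 0 0' && python3 -m jog '0 0 0 0.1 0;0 0 0 0.1 0;0 0 0 0 0;0 0 0 0 0'
python3 - <<'E'
from h import *
s=state();print(s["position"],s["force"],s["ft_torque"])
E
```

```text
t: 10.18
position: [0.52, -0.1536, 0.093]
tool_rot: [2.258, 2.183, 0.001]
force: [2.7, -0.5, -0.5]
finger_gap: 0.103
grasp_force: 59.4
t: 10.68
position: [0.5201, -0.1536, 0.0915]
tool_rot: [2.258, 2.183, 0.001]
force: [2.9, -0.3, 3.5]
finger_gap: 0.102
grasp_force: 59.7
[ 0.52006581 -0.15364953  0.09147339] [ 2.88771567 -0.25519314  3.50667828] [-0.01165651 -0.39215485  0.03380284]
```

```bash
python3 -m jog '0 0 0 0.15 0;0 0 0 0.1 0;0 0 0 0 0;0 0 0 0 0' && python3 -m jog '0 0 0 0.1 0;0 0 0 0.05 0;0 0 0 0 0;0 0 0 0 0'
python3 - <<'E'
from h import *
s=state();print(s["position"],s["force"],s["ft_torque"])
E
```

```text
t: 11.18
position: [0.5201, -0.1537, 0.0889]
tool_rot: [2.258, 2.183, 0.001]
force: [3.0, 0.5, 3.8]
finger_gap: 0.106
grasp_force: 59.7
t: 11.68
position: [0.52, -0.1537, 0.0874]
tool_rot: [2.258, 2.183, 0.0]
force: [3.8, 0.2, 4.0]
finger_gap: 0.102
grasp_force: 59.9
[ 0.52000764 -0.15370116  0.0874288 ] [3.79085882 0.16101258 3.96781157] [-0.02803484 -0.62231492  0.04136042]
```

```bash
cat > f.py <<'E'
from h import *
L=[];
s=state();f=np.array(s["force"]);t=np.array(s["ft_torque"]);print("t %.2f"%s["t"],"foot",round(s["position"][2]-.0583,4),"xy",np.round(s["position"][:2],4),"F",f.round(1),"T",t.round(3))
E
for i in 1; do python3 -m jog '0 0 0 0.05 0;0 0 0 0 0;0 0 0 0 0' >/dev/null; python3 f.py;  python3 -m jog '0 0 0 0.05 0;0 0 0 0 0;0 0 0 0 0'>/dev/null; python3 f.py; python3 -m jog '0 0 0 0.05 0;0 0 0 0 0;0 0 0 0 0'>/dev/null; python3 f.py; done
```

```text
t 12.05 foot 0.0289 xy [ 0.52   -0.1537] F [2.5 0.1 6.4] T [-0.051 -0.504  0.025]
t 12.43 foot 0.0288 xy [ 0.52   -0.1537] F [2.  0.6 9.2] T [-0.038 -0.38   0.013]
t 12.80 foot 0.0288 xy [ 0.5201 -0.1537] F [ 1.6  1.4 11.6] T [ 0.113 -0.197  0.074]
```

```bash
python3 -m jog '0 0 0 -0.3 0;0 -0.3 0 0 0;0 0 0 0.3 0;0 0 0 0 0;0 0 0 0 0' >/dev/null; python3 f.py;  python3 -m jog '0 0 0 -0.3 0;0 -0.3 0 0 0;0 0 0 0.3 0;0 0 0 0 0;0 0 0 0 0'>/dev/null; python3 f.py
```

```text
t 13.43 foot 0.0287 xy [ 0.5201 -0.1545] F [ 2.3  7.1 12.9] T [ 1.268 -0.38   0.031]
t 14.05 foot 0.0286 xy [ 0.52   -0.1559] F [ 1.6  9.1 12.9] T [ 2.194 -0.472  0.048]
```

```bash
python3 -m jog '0 0 0 -0.3 0;0 0 0 -0.3 0;0 0 0 0 0;0 0 0 0 0' >/dev/null; python3 f.py
```

```text
t 14.55 foot 0.0302 xy [ 0.5196 -0.1561] F [ 10.9   6.3 -11.3] T [ 1.128 -2.286  0.087]
```

```bash
python3 -m jog '0 0 0 0.1 0;0 0 0 0.1 0;0 0 0 0 0;0 0 0 0 0' >/dev/null; python3 f.py;python3 -m jog '0 0 0 0.1 0;0 0 0 0 0;0 0 0 0 0' >/dev/null; python3 f.py
```

```text
t 15.05 foot 0.0302 xy [ 0.5198 -0.1562] F [ 7.3  7.5 -0.6] T [ 1.433 -1.437  0.133]
t 15.43 foot 0.0297 xy [ 0.5198 -0.1567] F [6.5 6.4 1.8] T [ 1.28  -1.167  0.047]
```

```bash
python3 -m jog '0 0 0.1 0 0;0 0 0 0 0;0 0 0 0 0' >/dev/null; python3 f.py;python3 -m jog '0 0 0.1 0 0;0 0 0 0 0;0 0 0 0 0' >/dev/null; python3 f.py
```

```text
t 15.80 foot 0.0296 xy [ 0.5199 -0.1569] F [4.7 5.9 3.8] T [ 1.139 -0.85   0.069]
t 16.18 foot 0.0292 xy [ 0.52   -0.1573] F [2.5 5.2 1.8] T [ 1.077 -0.504  0.073]
```

```bash
python3 -m jog '0 0 0.05 0 0;0 0 0 0 0;0 0 0 0 0' >/dev/null; python3 f.py;python3 -m jog '0 -0.1 0 0 0;0 0 0 0 0;0 0 0 0 0' >/dev/null; python3 f.py;python3 -m jog '0 -0.1 0 0 0;0 0 0 0 0;0 0 0 0 0' >/dev/null; python3 f.py;python3 -m jog '0 -0.1 0 0 0;0 0 0 0 0;0 0 0 0 0' >/dev/null; python3 f.py
```

```text
t 16.55 foot 0.0291 xy [ 0.5201 -0.1574] F [1.  6.1 2.4] T [ 1.065 -0.326  0.045]
t 16.93 foot 0.029 xy [ 0.5201 -0.1578] F [0.9 6.1 3.4] T [ 1.441 -0.45   0.074]
t 17.30 foot 0.029 xy [ 0.5201 -0.1582] F [1.7 8.1 3.1] T [ 1.706 -0.438  0.097]
t 17.68 foot 0.029 xy [ 0.52   -0.1588] F [0.8 8.5 4.7] T [ 1.974 -0.524  0.116]
```

```bash
cat > e.py <<'E'
from h import *
s=state();c=get_calibration("wrist");p,d=grab_frame("wrist");q=dict(K=np.array(c["intrinsics"]),o=np.array(c["origin"]),a=att(c),p=p,d=d)
g=cv2.cvtColor(p,cv2.COLOR_BGR2GRAY).astype(int);cv2.imwrite("pics/e%.0f.png"%(s["t"]*100),p)
col=g[180:330,321];print("bright col",[(180+i,col[i]) for i in range(1,149) if abs(col[i]-col[i-1])>5])
M=R.from_rotvec(s["tool_rot"]).as_matrix();print("tilt",M[:,2].round(4),"tcp",s["position"])
for r in np.arange(299,305,.5):
    P=fplane([[321,r]],s["position"][2]+.0417,q)[0];print(r,((P-s["position"])[1]*1000).round(1),end="; ")
E
python3 e.py
python3 - <<'E'
from h import *
q=np.load("w3.npz");g=cv2.cvtColor(q["p"],cv2.COLOR_BGR2GRAY).astype(int);col=g[180:330,321];print([(180+i,col[i]) for i in range(1,149) if abs(col[i]-col[i-1])>5])
E
```

```text
bright col [(182, np.int64(73)), (183, np.int64(110)), (189, np.int64(92)), (190, np.int64(56)), (191, np.int64(45)), (218, np.int64(65)), (219, np.int64(117)), (220, np.int64(131)), (223, np.int64(159)), (224, np.int64(238))]
tilt [-0.0045  0.0078 -1.    ] tcp [ 0.52002388 -0.15884196  0.08728387]
299.0 32.8; 299.5 32.6; 300.0 32.5; 300.5 32.3; 301.0 32.1; 301.5 32.0; 302.0 31.8; 302.5 31.6; 303.0 31.4; 303.5 31.3; 304.0 31.1; 304.5 30.9; [(181, np.int64(118)), (182, np.int64(127)), (183, np.int64(167)), (219, np.int64(194)), (220, np.int64(221)), (221, np.int64(229)), (301, np.int64(238)), (302, np.int64(244))]
```

Run:
```python
import cv2,glob
f=sorted(glob.glob("pics/e*.png"))[-1];p=cv2.imread(f);cv2.imwrite("pics/v1.png",cv2.resize(p[120:420,180:460],None,fx=2,fy=2))
g=cv2.cvtColor(p,cv2.COLOR_BGR2GRAY);print(g[285:312,321].tolist())
```

```text
[241, 241, 241, 241, 241, 241, 241, 241, 241, 241, 241, 241, 242, 242, 242, 241, 244, 249, 251, 251, 251, 251, 251, 251, 251, 251, 251]
```

View pics/v1.png

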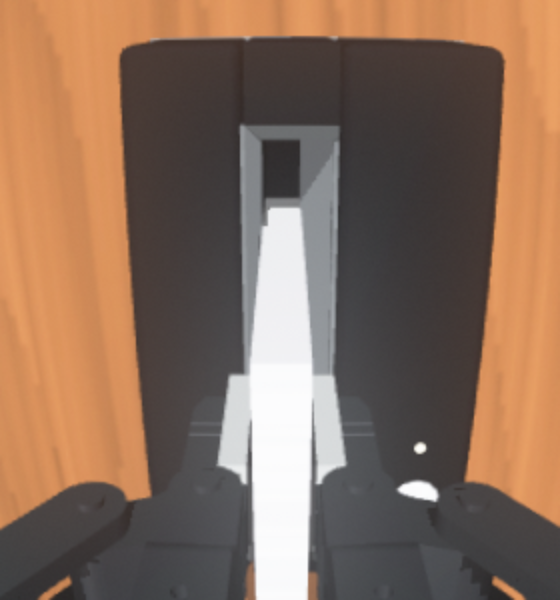

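```bash
python3 -m jog '0 -0.1 0 0 0;0 -0.1 0 0 0;0 0 0 0 0' >/dev/null; python3 f.py;python3 -m jog '0 -0.1 0 0 0;0 -0.1 0 0 0;0 0 0 0 0' >/dev/null; python3 f.py
```

```text
t 18.10 foot 0.0289 xy [ 0.52   -0.1606] F [1.9 8.9 4.2] T [ 2.041 -0.471  0.113]
t 18.48 foot 0.0288 xy [ 0.5199 -0.1629] F [2.2 8.3 1.7] T [ 1.786 -0.519  0.089]
```

```bash
python3 -m jog '0 -0.1 0 0.05 0;0 0 0 0 0;0 0 0 0 0' >/dev/null; python3 f.py;python3 -m jog '0 -0.15 0 0 0;0 0 0 0 0;0 0 0 0 0' >/dev/null; python3 f.py;python3 -m jog '0 -0.15 0 0 0;0 0 0 0 0;0 0 0 0 0' >/dev/null; python3 f.py
```

```text
t 18.85 foot 0.0282 xy [ 0.5198 -0.1647] F [1.4 6.5 2.2] T [ 1.308 -0.545  0.101]
t 19.23 foot 0.0279 xy [ 0.5197 -0.1661] F [ 2.8  6.1 -0.5] T [ 1.447 -0.68   0.092]
t 19.60 foot 0.0278 xy [ 0.5197 -0.1674] F [ 2.3  6.6 -0.2] T [ 1.387 -0.713  0.089]
```

```bash
python3 -m jog '0 0.1 0 0.1 0;0 0 0 0 0;0 0 0 0 0' >/dev/null; python3 f.py;python3 -m jog '0 0 0 0.1 0;0 0 0 0 0;0 0 0 0 0' >/dev/null; python3 f.py;python3 -m jog '0 0 0 0.05 0;0 0 0 0 0;0 0 0 0 0' >/dev/null; python3 f.py
```

```text
t 19.98 foot 0.0273 xy [ 0.5197 -0.1678] F [ 1.4  5.9 -0.2] T [ 1.188 -0.349  0.071]
t 20.35 foot 0.0268 xy [ 0.5199 -0.1684] F [-0.5  4.3  0.9] T [1.159 0.059 0.089]
t 20.73 foot 0.0266 xy [ 0.5199 -0.1685] F [-1.7  5.9  2.3] T [1.23  0.217 0.068]
```

```bash
python3 -m jog '0 0.2 0 0.05 0;0 0 0 0 0;0 0 0 0 0' >/dev/null; python3 f.py;python3 -m jog '0 0 -0.05 0.1 0;0 0 0 0 0;0 0 0 0 0' >/dev/null; python3 f.py;python3 -m jog '0 0 0 0.1 0;0 0 0 0 0;0 0 0 0 0' >/dev/null; python3 f.py
```

```text
t 21.10 foot 0.0264 xy [ 0.5201 -0.1679] F [-4.1  1.   3.8] T [0.277 1.143 0.054]
t 21.48 foot 0.0257 xy [ 0.5201 -0.1678] F [-5.4  1.9  4.4] T [0.398 1.054 0.01 ]
t 21.85 foot 0.0248 xy [ 0.5201 -0.1678] F [-6.1  1.6  4. ] T [0.393 1.057 0.07 ]
```

```bash
python3 -m jog '0 0 -0.1 0.1 0;0 0 0 0 0;0 0 0 0 0' >/dev/null; python3 f.py;python3 -m jog '0 0 -0.05 0.1 0;0 0 0 0 0;0 0 0 0 0' >/dev/null; python3 f.py;python3 -m jog '0 0 0 0.1 0;0 0 0 0 0;0 0 0 0 0' >/dev/null; python3 f.py
```

```text
t 22.23 foot 0.0242 xy [ 0.5199 -0.1678] F [-4.4  2.1  5.7] T [0.504 0.866 0.06 ]
t 22.60 foot 0.0234 xy [ 0.5198 -0.1678] F [-3.9  2.7  4.7] T [0.535 0.728 0.065]
t 22.98 foot 0.0223 xy [ 0.5198 -0.1678] F [-3.1  2.7  6.1] T [0.488 0.721 0.062]
```

Sliding drag is about 5–6 N, so I'm looking for the hard stop at roughly 16 N or more.

```bash
python3 -m jog '0 0 0 0.1 0;0 0 0 0 0;0 0 0 0 0' >/dev/null; python3 f.py;python3 -m jog '0 0 0 0.1 0;0 0 0 0 0;0 0 0 0 0' >/dev/null; python3 f.py;python3 -m jog '0 0 0 0.1 0;0 0 0 0 0;0 0 0 0 0' >/dev/null; python3 f.py
```

```text
t 23.35 foot 0.022 xy [ 0.5199 -0.1678] F [-4.4  2.8  8.4] T [0.628 0.959 0.045]
t 23.73 foot 0.0219 xy [ 0.52   -0.1678] F [-6.3  4.  13.5] T [0.786 1.415 0.052]
t 24.10 foot 0.0219 xy [ 0.5201 -0.1678] F [-8.8  3.9 20. ] T [1.079 1.834 0.022]
```

```bash
python3 -m jog '0 0 0 -0.15 0;0 0.1 0 -0.1 0;0 0 0 0 0;0 0 0 0 0' >/dev/null; python3 f.py; python3 -m jog '0 0.05 -0.1 0 0;0 0 0 0 0;0 0 0 0 0' >/dev/null; python3 f.py
```

```text
t 24.60 foot 0.022 xy [ 0.5199 -0.1676] F [-5.  -0.9  6.8] T [0.05  0.978 0.059]
t 24.98 foot 0.022 xy [ 0.5198 -0.1674] F [-0.9 -4.9  3.9] T [-0.669  0.364  0.035]
```

```bash
python3 -m jog '0 -0.1 0 -0.05 0;0 0 0 0 0;0 0 0 0 0' >/dev/null; python3 f.py; python3 -m jog '1.4 0 0 0 0;2 0 0 0 0;3 0 0 0 0;4 0 0 0 0;4 0 0 0 0;4 0 0 0 0' ; python3 f.py; python3 -m jog '4 0 0 -1 0;4 0 0 -3 0;4 0 0 -5 0;4 0 0 -5 0;4 -5 0 0 0;4 -5 0 0 0;4 0 0 0 0;4 0 0 0 0'; python3 e.py | tail -2 | head -1; ls -t pics | head -1
```

```text
t 25.35 foot 0.022 xy [ 0.5196 -0.1674] F [ 3.5 -3.4 -1.1] T [-0.723 -0.435  0.08 ]
t: 26.1
position: [0.5188, -0.1671, 0.0803]
tool_rot: [-2.258, -2.184, -0.0]
force: [0.4, 0.0, -0.0]
finger_gap: 0.467
grasp_force: 0.0
t 26.10 foot 0.022 xy [ 0.5188 -0.1671] F [ 0.4  0.  -0. ] T [ 0.04   0.    -0.034]
t: 27.1
position: [0.5152, -0.2668, 0.2205]
tool_rot: [-2.259, -2.183, -0.001]
force: [-0.0, -0.1, -0.2]
finger_gap: 0.471
grasp_force: 0.0
tilt [ 0.e+00  7.e-04 -1.e+00] tcp [ 0.51523395 -0.26677536  0.22049007]
e2710.png
```

View pics/e2710.png

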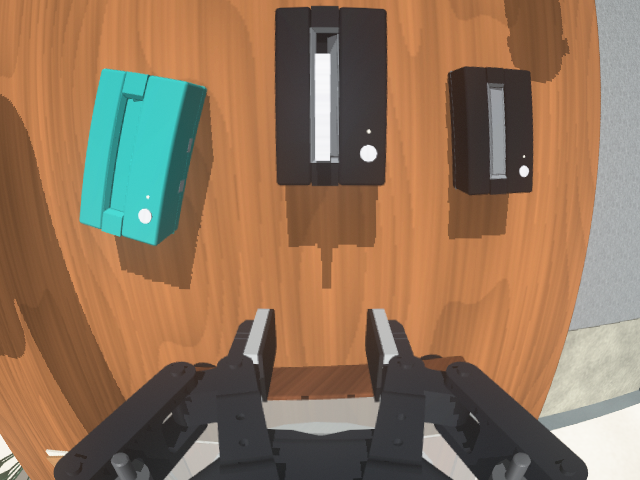

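Run:
```python
from h import *
c=get_calibration("wrist");p,d=grab_frame("wrist");q=dict(K=np.array(c["intrinsics"]),o=np.array(c["origin"]),a=att(c),d=d);W=fpts(q)
m=np.zeros((480,640),bool);m[30:210,270:360]=1;m&=(W[...,2]>.1)&(W[...,2]<.14)
Z=W[m][:,2];t=m&(W[...,2]>np.percentile(Z,60)-.004);v,u=np.where(t);print(m.sum(),np.percentile(Z,[5,50,95]).round(4),rect(fplane(np.c_[u,v],.122,q)))
```

```text
1615 [0.1203 0.1215 0.1226] (array([ 519.5, -170.6]), array([69.3,  9.5]), 88.0)
```

The drive stands upright in the well (323, 55–160). Its top is at z = 0.1215 m, its centre is about 13.6 mm from the well's middle toward -y, and the gripper is clear.

```bash
python3 -c "from rig import close_job;print(close_job())"
```

```text
the job is handed in; nothing more can be done
None
```

The slim drive is home on the dock's connector and released, about 13.6 mm to -y of the well's middle, and I handed the job in with the gripper clear; the bystanders were not re-checked afterwards.

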